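# Seat and clamp a whetstone on the sharpening board

### The job

Make the sharpening board ready for the knives: lift the small grey dressing stone out of the fenced corner and lay it in the white tub, then slide the big two-tone whetstone along the board, without lifting it, until it sits square and flush against both the long steel fence and the end stop, and lastly swing the red-knobbed cam lever fully round so that it clamps the stone. Leave everything else standing where it is.

Things in the scene. Friction and masses are not known exactly. Their poses are not given: they have to be found in the camera images.
- sharpening_board: Fixed wooden board, 200 (x) x 400 (y) mm; origin: centre of its underside; bed 20 mm above it. Steel long fence on the far edge: inner face at x = +85 mm, y -185 to +185. Steel end stop on the left end: inner face at y = +185 mm, x 0 to +85. Both 12 mm thick, 22 mm above the bed. Other two sides open, no rim. Cam pivot at x = +3, y = +160 mm.
- seat (a point): Point on the bed where the centre of the whetstone's underside must be when the stone is flush in the corner: at x = +55, y = +95, z = +20 mm in the board's frame; axes as the board's.
- whetstone: Two-tone whetstone (cream over slate-blue), plain block 60 (x) x 180 (y) x 30 (z) mm, 0.5 to 0.9 kg; origin: centre of its underside. Starts flat on the bed, up to 0.4 rad askew, away from the corner; its long side belongs along the long fence, either end first.
- dressing_stone: Small grey dressing stone, a block 70 (its x) x 36 (its y) x 30 (z) mm, about 0.16 kg; origin at the centre of its underside. It starts on the bed in the place that the whetstone must take, its length roughly across the board.
- white_tub: White open plastic tub, 143 (x) x 156 (y) x 56 (z) mm, thin sloping walls; loose, stands on the worktop left or right of the board; origin at the centre of its underside. Inner floor 2 mm above the origin, about 98 x 106 mm flat.
- cam_lever (a joint): Cam lever angle, rad, counter-clockwise from above: 0 open (arm points to the board's -x), 1.57 closed (arm points to the board's -y, beside the whetstone; the cam presses the stone to the long fence), stop at 1.6. Starts at 0 to 0.35, leaving 4 mm or more for the stone. Stays where left; 2 to 5 N at the knob. Arm 13 mm wide, top 18 mm above the bed.
- cam_knob (a point): Top centre of the red upright knob on the end of the cam lever, 80 mm from the pivot and 52 mm above the bed. The knob is a round post 16 mm in diameter that begins 18 mm above the bed; it can be pinched, caged or pushed from above.
- spray_bottle: Spray bottle, 56 x 119 x 264 mm, stands behind the long fence; leave alone. Origin at the centre of its underside.
- lidded_jar: Glass jar with a gold lid, 66 x 66 x 130 mm, stands beyond the board's far left corner; leave alone. Origin at the centre of its underside.
- beaker: Terracotta-coloured beaker, 81 mm across, 112 mm high, stands close to the near right corner of the board; leave alone. Origin at the centre of its underside.
- foil_packet: Flat packet in dark blue foil with yellow ends, 109 x 188 x 28 mm, on the side of the board where the white tub is not; leave alone. Origin at the centre of its underside.
- onion: Red onion, about 82 mm, at the front edge of the worktop, left or right; leave alone. Origin under its middle.
- lemon: Lemon, 78 x 55 x 56 mm, at the front edge of the worktop, left or right; leave alone. Origin under its middle.

How it is judged:
By the outcome, as a careful person would: the job done as asked, in the order asked, and still so for the second after the job is handed in, with the robot touching nothing.
It also fails if it takes over 72 s, if anything falls off the work surface, if the arm or the gripper's body presses on something with over 40 N, if the wrist force passes 120 N, or if a joint passes its speed limit or range.

### The arm

A 6-joint arm with a two-finger parallel gripper is mounted at the origin on a cart in front of the work surface, level with it; the furniture and walls round the work are solid. World frame = base frame: x ahead of the robot, y to its left, z up, the work surface at z = 0. Lengths are in m, angles in degrees, forces in N, time in s.
With the tool pointing down it reaches from about 0.4 to 0.825 m from the base axis. Payload 7 kg.
Tool frame: the origin (TCP) lies between the finger pads; the fingertips stand 25 mm ahead of it and the grasp point (between the pads) lies 6 mm ahead of it; z points along the fingers, y is the line along which they close (so a half turn about z gives the same grasp; the last joint's range is limited). The gripper opens to 88 mm and grips with 3 to 60 N. Pads are 19 mm wide; open, the fingers measure 130 mm over their backs; the gripper's body (78 mm by 193 mm) begins 47 mm behind the grasp point.
Start: joints at [-48.352, 20.546, 0.682, 0, -70.136, -16.507], TCP at [0.287, -0.611, 0.252] pointing down, gripper open.
Joint ranges: [-176.03, 176.03], [-82.01, 121.73], [-58.28, 71.71], [-173.87, 95.51], [-174.79, -0.11], [-173.66, 173.66]. Speed limits (degrees/s): [136.94, 136.94, 172.46, 180, 180, 180].

### API

Orientations are given as [roll, pitch, yaw] about the fixed x, y, z axes, in that order (R = Rz(yaw) Ry(pitch) Rx(roll)).
In Python, from plant import ctrl gives the robot as it stands.
- The arm moves only by the tool advance, called after "Request:" as name(argument=value, ...) on one line, values as JSON. Schema: {"type":"object","properties":{"plan":{"type":"array","items":{"type":"array","items":{"type":"array","items":{"type":"number"},"minItems":5,"maxItems":5},"minItems":1,"maxItems":8},"minItems":1,"maxItems":1},"only":{"type":"string"},"quiet":{"type":"boolean"},"lines":{"type":"string"}},"required":["plan"],"additionalProperties":false}. plan is a list that holds a single list of rows (three levels of brackets), with 1 to 8 rows, each of 5 numbers: dx, dy, dz in units of 20 mm, then a turn about the tool's z in units of 5 degrees, then the finger opening in m; each row is the pose to reach, as a shift and turn from the pose commanded when the call began, along the tool's axes at that moment; what a row does not reach only later rows make up. A row lasts 1/8 s, in which the tool goes at most 0.0625 m and 10.7 degrees, less where a joint would pass 70% of its speed; a pose out of reach is approached as far as the arm can. The fingers move at their own pace and stop on an object; the grip force is fixed at half the most. Time passes only in rows, so rows that do not move let the fingers close. The tool returns the time, the measured TCP pose, the force, the opening and the grip force at its end. only (a regular expression) keeps the lines of the reply that match it, lines (a string "A,B") keeps lines A to B, and quiet returns only ok. Input that does not fit is refused with a message, and nothing moves.
- ctrl.get_obs(): the state, without advancing time (a new reading comes with each control period).
- ctrl.snapshot(name): name is "side" or "top"; returns a dict with "frame" (480x640x3 uint8, red, green, blue), "z_map" (480x640 float32, m along the optical axis (not along the pixel's ray), 0 where there is no reading), "fovy" (degrees; the focal length in pixels is half the picture's height over the tangent of half this angle, whatever the lens; pixels are square), "cx", "cy" (the principal point, pixels), "R" (3x3) and "t" (3): a world point X has camera coordinates R X + t. Camera axes: x right, y down, z forward; pixel columns grow to the right and rows downward; lengths in m; the calibration is good to about 2 mm. A picture is of the moment at which its call begins.
- ctrl.close_job(): hands the job in; it is judged then, once.
The state is a dict: "clock": time; "joint_pos": joint angles; "qvel": joint speeds; "tau": joint torques, N m; "tool_pos": TCP position; "orientation": TCP orientation; "force": force on the tool from outside, world axes, zero at the start; "moment": the same for the moment, N m; "opening": finger opening in m; "gripper_force": force on a finger pad.
Only numpy, scipy, OpenCV 4.12 (cv2) and the standard library are available. Lean on these libraries where they do the work, as an engineer would, in place of code of your own. Each camera call takes 0.05 s, during which the arm holds its last target. There are 200 camera calls.

## Working session

There is one attempt and no reset: what is moved stays moved. The work goes in short steps, Python scripts to look and compute and a tool call to move; the robot and the scene stay as the last step left them, time stands still between calls to the robot, and variables do not carry over. Pictures are saved under pics/ and viewed, at most 10 in all, crops included, and the job is handed in when it is done.

```bash
ls; mkdir -p pics; python3 - <<'E'
from plant import ctrl
import cv2
print(ctrl.get_obs())
for n in("top","side"):
    s=ctrl.snapshot(n); cv2.imwrite(f"pics/{n}0.png",s["frame"][:,:,::-1])
    print(n,s["fovy"],s["cx"],s["cy"],s["R"],s["t"],(s["z_map"]>0).mean())
E
```

```text
pics
plant.py
{'clock': 0.0, 'joint_pos': array([-4.83520270e+01,  2.05905334e+01,  6.33603656e-01, -1.88352959e-02,
       -7.01369463e+01, -1.65061719e+01]), 'qvel': array([ 0.01056633,  0.00396884, -0.04679833, -0.09003985,  0.02200681,
        0.00410472]), 'tau': array([-6.93799320e-04, -5.82724464e+01,  2.93061680e+01,  6.99759990e+00,
        6.99918033e-03, -1.43747975e-04]), 'tool_pos': array([ 0.28655001, -0.61065644,  0.25063559]), 'orientation': array([ 1.79904962e+02, -9.69757279e-03, -1.54864605e+02]), 'force': array([ 0.19169856,  0.04560086, -0.65390038]), 'moment': array([-0.05056179,  0.03710706, -0.00189928]), 'gripper_force': 0.0, 'opening': 0.08702919279621113}
top 44.34961134311159 310.3501646949174 248.63772093344727 [[ 0.01440328 -0.99981158 -0.01301348]
 [-0.99429271 -0.01294541 -0.10589819]
 [ 0.10570977  0.01446449 -0.99429182]] [0.00689895 0.5375098  1.52296908] 0.995986328125
side 43.676670611759356 311.9712410665763 231.7927533213049 [[ 0.93200478 -0.36229067  0.01060922]
 [-0.17102326 -0.46539368 -0.86842372]
 [ 0.31955928  0.80756064 -0.49570927]] [-0.51000277  0.1447772   1.68794746] 0.9958561197916667
```
View pics/top0.png

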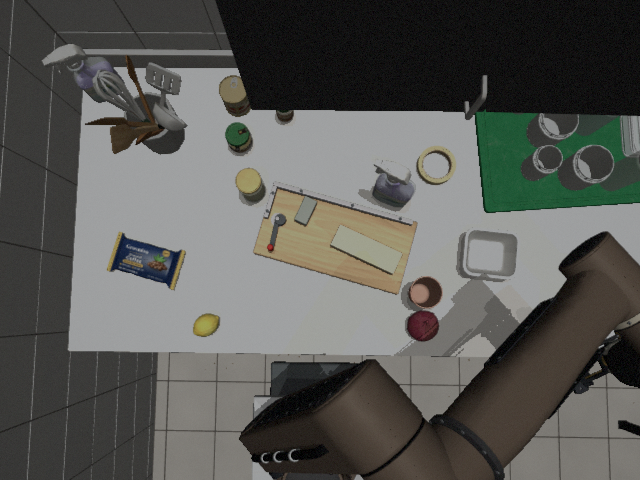

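View pics/side0.png

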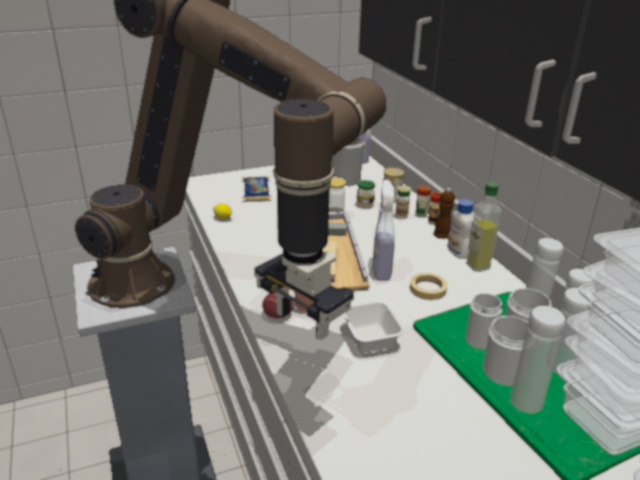

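The top view shows the board with corners near (272,184), (417,220), (400,292) and (255,250). The dressing stone is at (306,209), the whetstone at (366,250), the cam pivot at (280,219) with its red knob at (270,247), and the tub at (489,254). The side view is mostly blocked by the arm.

```bash
cat > h.py <<'E'
import numpy as np, cv2
from plant import ctrl
def K(s):
    f=240/np.tan(np.radians(s["fovy"]/2)); return f,s["cx"],s["cy"]
def cloud(s):
    f,cx,cy=K(s); v,u=np.mgrid[:480,:640]; z=s["z_map"]
    P=np.stack([(u-cx)/f*z,(v-cy)/f*z,z],-1)
    return (P-s["t"])@s["R"]
def ray(s,uv,h):
    f,cx,cy=K(s); uv=np.atleast_2d(uv).astype(float)
    d=np.c_[(uv[:,0]-cx)/f,(uv[:,1]-cy)/f,np.ones(len(uv))]@s["R"]; c=-s["R"].T@s["t"]
    return c+d*((h-c[2])/d[:,2])[:,None]
def proj(s,X):
    f,cx,cy=K(s); p=np.atleast_2d(X)@s["R"].T+s["t"]; return np.c_[p[:,0]/p[:,2]*f+cx,p[:,1]/p[:,2]*f+cy]
def biggest(m):
    n,l,st,c=cv2.connectedComponentsWithStats(m.astype(np.uint8)); i=1+np.argmax(st[1:,4]); return l==i
def rect(P):
    (c,wh,a)=cv2.minAreaRect(np.float32(P[:,:2])); 
    b=cv2.boxPoints((c,wh,a)); e=[b[1]-b[0],b[2]-b[1]]; L=max(e,key=np.linalg.norm)
    return np.round(c,4),np.round(sorted(wh),4),round(float(np.degrees(np.arctan2(L[1],L[0])))%180,2)
E
python3 - <<'E'
from h import *
s=ctrl.snapshot("top"); P=cloud(s); np.save("pics/t.npy",P)
hsv=cv2.cvtColor(s["frame"],cv2.COLOR_RGB2HSV)
for n,(u,v) in dict(table=(220,300),bed=(340,215),bed2=(300,255),whet=(366,250),dress=(306,209),tub=(490,254),fence=(345,202),knob=(270,247),piv=(280,219),arm=(275,234)).items():
    print(n,np.round(P[v,u],4),s["frame"][v,u],hsv[v,u])
H=P[...,2]; roi=np.zeros((480,640),bool); roi[180:300,250:420]=1
wood=roi&(hsv[...,1]>70)&(hsv[...,0]<25)&(abs(H-.02)<.008)
print("board",rect(ray(s,np.argwhere(biggest(roi&(H>.012)&(H<.06)))[:,::-1],.02)))
for n,(u0,u1,v0,v1) in dict(whet=(322,412,220,280),dress=(290,322,190,230)).items():
    m=np.zeros_like(roi); m[v0:v1,u0:u1]=1; m=biggest(m&(H>.038)&(H<.06)&((hsv[...,2]<255)))
    h=np.median(H[m]); print(n,m.sum(),h,rect(ray(s,np.argwhere(m)[:,::-1],h)))
m=roi&((hsv[...,0]<6)|(hsv[...,0]>174))&(hsv[...,1]>150)&(np.mgrid[:480,:640][1]<300); 
a=np.argwhere(biggest(m)); print("knob",len(a),a.mean(0)[::-1],ray(s,a.mean(0)[::-1],.072))
m=np.zeros_like(roi); m[225:285,455:525]=1; t=m&(H>.01)&(H<.08); t=biggest(t); print("tub",np.percentile(H[t],[2,50,95,99]),rect(ray(s,np.argwhere(t&(H>.045))[:,::-1],.056)))
c=cv2.resize(s["frame"][175:300,245:420],None,fx=4.5,fy=4.5,interpolation=cv2.INTER_CUBIC); cv2.imwrite("pics/c1.png",c[:,:,::-1])
E
```

```text
table [ 0.3997  0.2542 -0.0045] [158 159 160] [105   3 160]
bed [ 0.6296 -0.0633  0.0186] [157 138 104] [ 19  86 157]
bed2 [0.5209 0.0415 0.021 ] [157 142 108] [ 21  80 157]
whet [ 0.5336 -0.1306  0.0482] [159 161 142] [ 33  30 161]
dress [0.639  0.0268 0.0513] [129 133 126] [ 47  13 133]
tub [ 0.5321 -0.4648  0.0018] [160 162 163] [100   5 163]
fence [ 0.6599 -0.0752  0.0454] [156 155 155] [  0   2 156]
knob [0.5355 0.1171 0.0731] [153  55  50] [  1 172 153]
piv [0.6132 0.095  0.042 ] [74 78 78] [90 13 78]
arm [0.5741 0.1077 0.0363] [71 75 74] [83 14 75]
board (array([ 0.571 , -0.0507]), array([0.2016, 0.3992]), 74.73)
whet 1610 0.050418340824342905 (array([ 0.5369, -0.1306]), array([0.0614, 0.1797]), 65.32)
dress 484 0.04899189924854764 (array([0.6449, 0.0258]), array([0.0762, 0.0903]), 0.67)
knob 31 [269.87096774 247.09677419] [[0.53537055 0.11747576 0.072     ]]
tub [0.01154815 0.04991708 0.06048557 0.06347475] (array([ 0.5299, -0.4522]), array([0.1265, 0.1424]), 84.34)
```

View pics/c1.png

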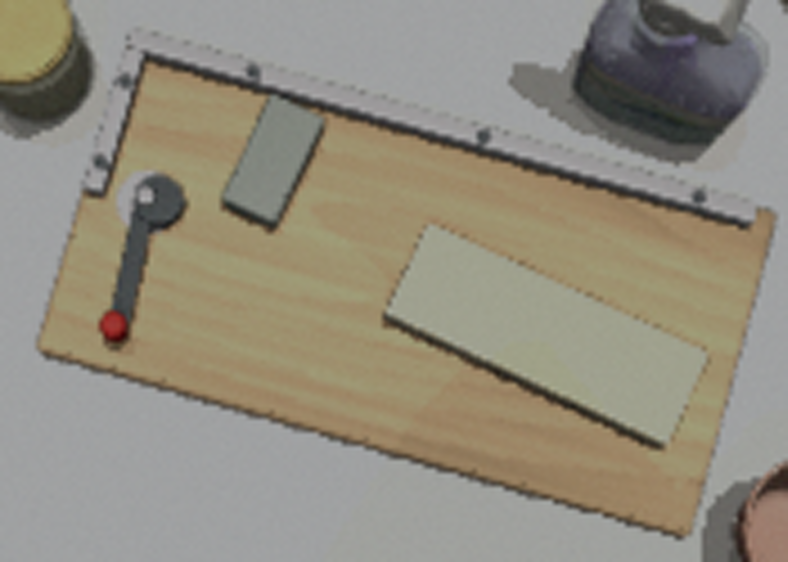

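The crop (×4.5, offset (245,175)) shows the dressing stone's top face at about crop (275,160), running across the board with its far end near the fence. The whetstone is askew by about 9°, and the lever is nearly open. Next I'll refine the dressing stone, tub and board, and cross-check heights in the side view.

```bash
cat >> h.py <<'E'
BC=np.array([.571,-.0507]); BY=np.radians(-15.27)
BX=np.array([np.cos(BY),np.sin(BY)]); BV=np.array([-np.sin(BY),np.cos(BY)])
def w2b(p): d=np.asarray(p)[...,:2]-BC; return np.stack([d@BX,d@BV],-1)
def b2w(x,y): return BC+x*BX+y*BV
def totool(o,dx,dy):  # world shift -> tool axes (tool down)
    y=np.radians(o["orientation"][2]); return np.cos(y)*dx+np.sin(y)*dy, np.sin(y)*dx-np.cos(y)*dy
E
python3 - <<'E'
from h import *
s=ctrl.snapshot("top"); P=cloud(s); H=P[...,2]; b=w2b(P); hsv=cv2.cvtColor(s["frame"],cv2.COLOR_RGB2HSV)
m=biggest((hsv[...,1]<45)&(H>.04)&(H<.06)&(b[...,0]>0)&(b[...,0]<.083)&(b[...,1]>.03)&(b[...,1]<.15))
r=ray(s,np.argwhere(m)[:,::-1],.05); print("dress",m.sum(),np.median(H[m]),rect(r),w2b(rect(r)[0]))
# wood edges
w=(hsv[...,1]>55)&(hsv[...,0]<30)&(abs(H-.02)<.01)&(abs(b[...,0])<.12)&(abs(b[...,1])<.22); w=biggest(w)
W=w2b(ray(s,np.argwhere(w)[:,::-1],.02))
for y in(-.15,-.1,-.05,0,.05,.1,.15):
    q=W[abs(W[:,1]-y)<.004,0]; print(y,q.min().round(4),q.max().round(4))
for x in(-.08,-.05,-.02,.02,.05): q=W[abs(W[:,0]-x)<.004,1]; print(x,q.min().round(4),q.max().round(4))
R=(abs(P[...,0]-.53)<.11)&(abs(P[...,1]+.45)<.11)
t=biggest(R&(H>.01)); print("tub",rect(P[t]),rect(P[t&(H>.05)]))
f=R&(H<.008); n,l,st,c=cv2.connectedComponentsWithStats(f.astype(np.uint8)); k=l[254,489]; print("floor",st[k],rect(P[l==k]))
d=ctrl.snapshot("side"); Q=cloud(d); 
for nm,xy,r_ in(("dress",(.645,.026),.012),("tub",(.53,-.452),.03),("whet",(.537,-.13),.02),("table",(.6,-.3),.03)):
    k=np.hypot(Q[...,0]-xy[0],Q[...,1]-xy[1])<r_; k&=Q[...,2]<.1; print(nm,k.sum(),np.median(Q[k][:,2]) if k.any() else None)
k=(abs(Q[...,0]-.53)<.1)&(abs(Q[...,1]+.45)<.1)&(Q[...,2]>.05)&(Q[...,2]<.062); print("side tub rim",rect(Q[k]))
E
```

```text
dress 354 0.050269672745194116 (array([0.637 , 0.0287]), array([0.0354, 0.0705]), 155.86) [0.04275848 0.0939791 ]
-0.15 -0.1007 0.0847
-0.1 -0.1 0.0845
-0.05 -0.1004 0.0843
0 -0.1009 0.0841
0.05 -0.1006 0.0839
0.1 -0.0992 0.0096
0.15 -0.1003 0.0847
-0.08 -0.1977 0.1989
-0.05 -0.1977 0.1989
-0.02 -0.1977 0.1989
0.02 -0.1982 0.1858
0.05 -0.1982 0.1857
tub (array([ 0.4426, -0.4576]), array([0.0914, 0.1133]), 129.82) (array([ 0.4426, -0.4576]), array([0.0914, 0.1133]), 129.82)
floor [ 467  237   40   36 1131] (array([ 0.5305, -0.4533]), array([0.0904, 0.1022]), 83.62)
dress 23 0.0518249417763996
tub 154 0.0038475785833945553
whet 0 None
table 185 0.0019190731879318679
side tub rim (array([ 0.5275, -0.4521]), array([0.1284, 0.1479]), 83.29)
```

Units first: shifts go in units of 20 mm and turns go in units of 5 degrees. So -0.39 m is -19.5, 0.31 m is 15.5, 49 degrees is 9.8.

Request:
advance(plan=[[[-19.5,15.5,0,9.8,0.088],[-19.5,15.5,0,9.8,0.088],[-19.5,15.5,0,9.8,0.088],[-19.5,15.5,0,9.8,0.088],[-19.5,15.5,0,9.8,0.088],[-19.5,15.5,0,9.8,0.088],[-19.5,15.5,0,9.8,0.088],[-19.5,15.5,0,9.8,0.088]]])

```text
clock: 1.25
tool_pos: [0.5028, -0.1747, 0.2519]
orientation: [180.0, 0.0, 156.1]
force: [0.3, -0.6, -0.5]
opening: 0.0876
gripper_force: 0.0
```

```bash
python3 - <<'E'
from h import *
o=ctrl.get_obs(); p=o["tool_pos"]; print(p,o["orientation"],o["joint_pos"].round(1),totool(o,.637-p[0],.0287-p[1]),(155.86-o["orientation"][2]))
E
```

```text
[ 0.50280001 -0.17471283  0.25192145] [1.79983558e+02 4.26491951e-02 1.56149765e+02] [   2.     7.   -17.3    0.   -65.6 -115.8] (np.float64(-0.0404906111225838), np.float64(0.24030590521706682)) -0.2897647340558649
```

```bash
cat > st.py <<'E'
import sys
from h import *
o=ctrl.get_obs(); p=o["tool_pos"]; b=w2b(p)
print("pos",p.round(4),"ori",o["orientation"].round(2),"board",b.round(4),"op",o["opening"],"F",o["force"].round(1),"t",o["clock"])
a=[float(x) for x in sys.argv[1:]]
if a: print("to",np.round(totool(o,a[0]-p[0],a[1]-p[1]),4),"dz",round(p[2]-a[2],4),"turn",round((o["orientation"][2]-a[3]+180)%360-180,2))
E
```

Request:
advance(plan=[[[-2,11.45,5,0.06,0.088],[-2,11.45,5,0.06,0.088],[-2,11.45,5,0.06,0.088],[-2,11.45,5,0.06,0.088],[-2,11.45,6.5,0.06,0.088],[-2,11.45,6.5,0.06,0.088],[-2,11.45,6.5,0.06,0.088]]])

```text
clock: 2.12
tool_pos: [0.6317, 0.0161, 0.1227]
orientation: [180.0, 0.0, 155.8]
force: [-0.7, 0.4, 0.7]
opening: 0.0875
gripper_force: 0.0
```

```bash
python3 st.py .637 .0287 .048 155.86
```

```text
pos [0.6317 0.0161 0.1227] ori [1.7999e+02 5.0000e-02 1.5584e+02] board [0.041  0.0805] op 0.08745773675898134 F [-0.7  0.4  0.7] t 2.125
to [0.0003 0.0136] dz 0.0747 turn -0.02
```

To row units: 0.04 m is 2, 0.0136 m is 0.68.

Request:
advance(plan=[[[0,0.68,0,0,0.088],[0,0.68,2,0,0.088],[0,0.68,2,0,0.088]]])

```text
clock: 2.5
tool_pos: [0.6356, 0.0287, 0.0803]
orientation: [-179.9, -0.2, 155.8]
force: [-0.4, 0.7, 0.1]
opening: 0.0876
gripper_force: 0.0
```

```bash
python3 st.py .637 .0287 .048 155.86; python3 - <<'E'
from h import *
s=ctrl.snapshot("side"); cv2.imwrite("pics/s1.png",cv2.resize(s["frame"][130:330,230:430],None,fx=3,fy=3)[:,:,::-1])
E
```

```text
pos [0.6356 0.0287 0.0803] ori [-1.7989e+02 -1.6000e-01  1.5579e+02] board [0.0414 0.0936] op 0.08755519305034297 F [-0.4  0.7  0.1] t 2.5
to [-0.0013  0.0005] dz 0.0323 turn -0.07
```

View pics/s1.png

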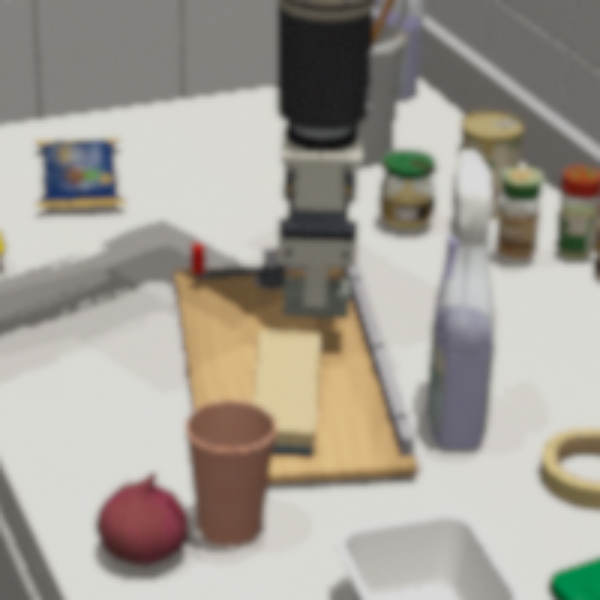

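The side view shows the gripper standing over the dressing stone at crop (320,300). It is clear of the jar, the bottle and the knob, so I'll descend and grasp.

To row units: 0.032 m is 1.6, 0.02 m is 1.

Request:
advance(plan=[[[-0.05,0,1,0,0.088],[-0.05,0,1.6,0,0.088],[-0.05,0,1.6,0,0.088],[-0.05,0,1.6,0,0.02],[-0.05,0,1.6,0,0.02],[-0.05,0,1.6,0,0.02],[-0.05,0,1.6,0,0.02],[-0.05,0,1.6,0,0.02]]])

```text
clock: 3.55
tool_pos: [0.6379, 0.0286, 0.0496]
orientation: [180.0, 0.0, 155.8]
force: [-1.3, 0.0, 0.4]
opening: 0.0433
gripper_force: 0.0
```

Request:
advance(plan=[[[0,0,0,0,0.02],[0,0,-3,0,0.02],[0,0,-6,0,0.02],[0,0,-7,0,0.02],[0,0,-7,0,0.02]]])

```text
clock: 4.18
tool_pos: [0.6386, 0.0289, 0.1914]
orientation: [179.9, 0.1, 155.8]
force: [-1.1, -0.2, -2.1]
opening: 0.0361
gripper_force: 30.0
```

```bash
python3 st.py .5295 -.453 .05 173.6
```

```text
pos [0.6386 0.0289 0.1914] ori [1.7986e+02 1.4000e-01 1.5584e+02] board [0.0442 0.0946] op 0.03605247851378109 F [-1.1 -0.2 -2.1] t 4.175
to [-0.0977 -0.4843] dz 0.1414 turn -17.76
```

To row units: -0.484 m is -24.2, -0.168 m is -8.4, -17.8 degrees is -3.56.

Request:
advance(plan=[[[2.8,-8.4,0,0,0.02],[2.8,-8.4,0,0,0.02],[2.8,-8.4,0,0,0.02],[-4.9,-24.2,0,-3.56,0.02],[-4.9,-24.2,0,-3.56,0.02],[-4.9,-24.2,0,-3.56,0.02],[-4.9,-24.2,0,-3.56,0.02],[-4.9,-24.2,0,-3.56,0.02]]])

```text
clock: 5.18
tool_pos: [0.5268, -0.4082, 0.1871]
orientation: [179.9, -0.2, 173.6]
force: [1.7, -0.5, -2.0]
opening: 0.0356
gripper_force: 30.0
```

```bash
python3 st.py .5295 -.453 .036 173.6
```

```text
pos [ 0.5268 -0.4082  0.1871] ori [ 1.7992e+02 -1.7000e-01  1.7363e+02] board [ 0.0515 -0.3565] op 0.03561924724149548 F [ 1.7 -0.5 -2. ] t 5.175
to [-0.0077 -0.0442] dz 0.1511 turn 0.03
```

Request:
advance(plan=[[[-0.4,-2.2,0,0,0.02],[-0.4,-2.2,2,0,0.02],[-0.4,-2.2,4,0,0.02],[-0.4,-2.2,6,0,0.02],[-0.4,-2.2,7.25,0,0.02],[-0.4,-2.2,7.25,0,0.02]]])

```text
clock: 5.92
tool_pos: [0.5282, -0.4498, 0.04]
orientation: [179.8, -0.4, 173.6]
force: [-0.7, -0.1, -0.3]
opening: 0.0358
gripper_force: 30.0
```

```bash
python3 st.py .5295 -.453 .0345 173.6
```

```text
pos [ 0.5282 -0.4498  0.04  ] ori [179.82  -0.42 173.6 ] board [ 0.0638 -0.3963] op 0.03576380499091753 F [-0.7 -0.1 -0.3] t 5.925
to [-0.0016 -0.003 ] dz 0.0055 turn 0.0
```

To row units: 0.006 m is 0.3, 0.004 m is 0.2.

Request:
advance(plan=[[[0,-0.15,0.2,0,0.02],[0,-0.15,0.3,0,0.02],[0,-0.15,0.3,0,0.02],[0,-0.15,0.3,0,0.056],[0,-0.15,0.3,0,0.056],[0,-0.15,0.3,0,0.056],[0,-0.15,0.3,0,0.056]]])

```text
clock: 6.8
tool_pos: [0.5306, -0.4543, 0.0387]
orientation: [-180.0, 0.0, 173.6]
force: [-0.4, -0.4, -0.3]
opening: 0.0555
gripper_force: 0.0
```

```bash
python3 st.py
```

```text
pos [ 0.5306 -0.4543  0.0387] ori [-1.7999e+02  1.0000e-02  1.7364e+02] board [ 0.0673 -0.3999] op 0.05547574085318463 F [-0.4 -0.4 -0.3] t 6.8
```

Request:
advance(plan=[[[0,0,-1.5,0,0.056],[0,0,-4,0,0.056],[0,0,-6.5,0,0.03],[0,0,-8,0,0.0],[0,0,-8,0,0.0]]])

```text
clock: 7.42
tool_pos: [0.5318, -0.455, 0.2022]
orientation: [-179.9, 0.3, 173.7]
force: [-0.6, 0.6, -0.7]
opening: 0.0314
gripper_force: 0.0
```

```bash
python3 - <<'E'
from h import *
s=ctrl.snapshot("top"); P=cloud(s); H=P[...,2]; b=w2b(P); hsv=cv2.cvtColor(s["frame"],cv2.COLOR_RGB2HSV)
w=biggest((hsv[...,1]<50)&(H>.04)&(H<.06)&(b[...,0]<.08)&(b[...,0]>-.1)&(b[...,1]>-.19)&(b[...,1]<.03))
r=rect(ray(s,np.argwhere(w)[:,::-1],.05)); print("whet",r,w2b(r[0]))
# end stop inner edge etc. unchanged; beaker position
k=biggest((abs(P[...,0]-.46)<.09)&(abs(P[...,1]+.22)<.09)&(H>.085)&(H<.13)); print("beaker",rect(P[k]),w2b(P[k].mean(0)),H[k].max())
print(w2b(b2w(.055,.095)),b2w(.055,.095))
E
python3 st.py
```

```text
whet (array([ 0.5473, -0.1073]), array([0.0596, 0.1264]), 65.67) [-0.00795665 -0.06084358]
pos [ 0.531  -0.4543  0.2   ] ori [-1.7996e+02  1.4000e-01  1.7364e+02] board [ 0.0677 -0.3999] op 0.027469471573683714 F [-0.4 -0.  -1.1] t 7.475Traceback (most recent call last):
  File "<stdin>", line 6, in <module>
  File "h.py", line 16, in biggest
    n,l,st,c=cv2.connectedComponentsWithStats(m.astype(np.uint8)); i=1+np.argmax(st[1:,4]); return l==i
                                                                       ~~~~~~~~~^^^^^^^^^^
    return _wrapfunc(a, 'argmax', axis=axis, out=out, **kwds)
    return bound(*args, **kwds)
ValueError: attempt to get argmax of an empty sequence
```

```bash
python3 - <<'E'
from h import *
P=np.load("pics/t.npy"); H=P[...,2]; m=np.zeros(H.shape,bool); m[270:315,402:448]=1
k=m&(H>.085)&(H<.125); b=w2b(P[k]); print(k.sum(),b.min(0),b.max(0),np.median(b,0),H[k].max(), rect(P[k]))
for x,y in((-.085,-.07),(-.085,-.03)): print(b2w(x,y))
E
python3 st.py .5017 .0003 .15 164.73
```

```text
244 [-0.12156703 -0.29401243] [-0.0420995  -0.21340415] [-0.07315462 -0.2708957 ] 0.1192880958448599 (array([ 0.4253, -0.274 ]), array([0.078 , 0.0797]), 19.19)
[ 0.47056513 -0.0958424 ]
[ 0.48109985 -0.05725459]
pos [ 0.531  -0.4543  0.2   ] ori [-1.7996e+02  1.4000e-01  1.7364e+02] board [ 0.0677 -0.3999] op 0.027469471573683714 F [-0.4 -0.  -1.1] t 7.475
to [0.0794 0.4486] dz 0.05 turn 8.91
```

Request:
advance(plan=[[[5.15,16.5,0,1.78,0],[5.15,16.5,0,1.78,0],[5.15,16.5,0,1.78,0],[5.15,16.5,0,1.78,0],[5.15,16.5,0,1.78,0],[5.15,16.5,0,1.78,0],[5.15,16.5,0,1.78,0],[5.15,16.5,0,1.78,0]]])

```text
clock: 8.48
tool_pos: [0.4645, -0.1149, 0.198]
orientation: [-180.0, -0.1, 164.8]
force: [-0.4, -0.4, 0.4]
opening: 0.0007
gripper_force: 0.0
```

```bash
python3 st.py .4653 -.1151 .055 164.73
```

```text
pos [ 0.4645 -0.1149  0.198 ] ori [-1.7997e+02 -6.0000e-02  1.6478e+02] board [-0.0858 -0.09  ] op 0.0007180668230384125 F [-0.4 -0.4  0.4] t 8.475
to [-0.0008  0.    ] dz 0.143 turn 0.05
```

To row units: 0.143 m is 7.15, 0.135 m is 6.75.

Request:
advance(plan=[[[0,0,3,0,0],[0,0,5.5,0,0],[0,0,6.75,0,0],[0,0,7.15,0,0],[0,0,7.15,0,0]]])

```text
clock: 9.1
tool_pos: [0.4648, -0.1155, 0.0554]
orientation: [-180.0, -0.1, 164.7]
force: [-0.6, 0.1, 0.9]
opening: 0.0004
gripper_force: 0.0
```

Request:
advance(plan=[[[-0.75,0,0,0,0],[-1.25,0,0,0,0],[-1.65,0,0,0,0],[-2.05,0,0,0,0],[-2.45,0,0,0,0],[-2.85,0,0,0,0],[-3.25,0,0,0,0],[-3.65,0,0,0,0]]])

```text
clock: 10.1
tool_pos: [0.5357, -0.1341, 0.0555]
orientation: [180.0, -0.0, 164.8]
force: [-5.1, 1.0, 2.8]
opening: 0.0004
gripper_force: 2.2
```

```bash
python3 st.py
```

```text
pos [ 0.5357 -0.1341  0.0555] ori [ 1.8000e+02 -1.0000e-02  1.6475e+02] board [-0.0121 -0.0898] op 0.00039451339695516105 F [-5.1  1.   2.8] t 10.1
```

Request:
advance(plan=[[[-0.3,0,0,0,0],[-0.6,0,0,0,0],[-0.85,0,0,0,0],[-1.05,0,0,0,0],[-1.2,0,0,0,0],[-1.3,0,0,0,0]]])

```text
clock: 10.85
tool_pos: [0.5597, -0.1407, 0.0555]
orientation: [-180.0, -0.1, 164.7]
force: [-9.0, 5.5, 5.3]
opening: 0.0003
gripper_force: 4.9
```

```bash
python3 st.py
python3 - <<'E'
from h import *
s=ctrl.snapshot("top"); P=cloud(s); H=P[...,2]; cv2.imwrite("pics/c2.png",cv2.resize(s["frame"][175:300,245:420],None,fx=4.5,fy=4.5)[:,:,::-1])
E
```

```text
pos [ 0.5597 -0.1407  0.0555] ori [-1.8000e+02 -8.0000e-02  1.6473e+02] board [ 0.0128 -0.0898] op 0.00034465247678219996 F [-9.   5.5  5.3] t 10.85
```

View pics/c2.png

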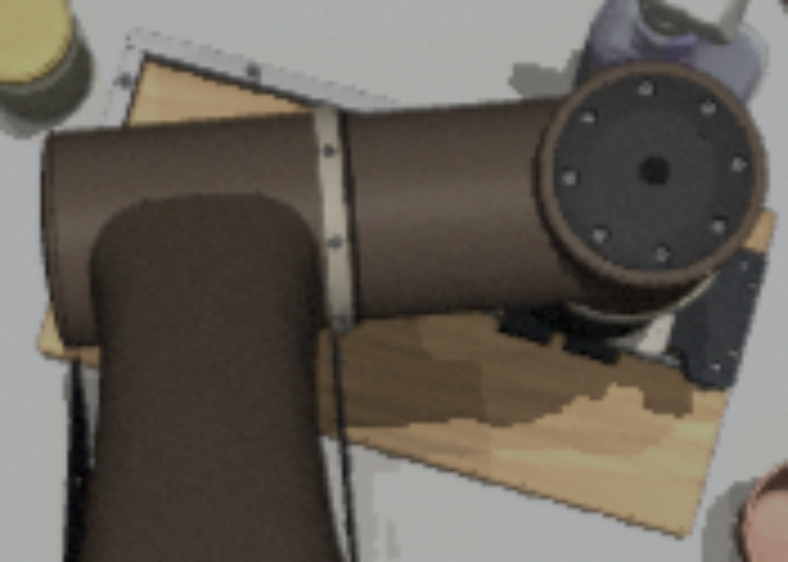

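The arm hides the stone in this view. The wrist at crop (655,170) is next to, but above, the spray bottle. I'll finish the fence push using the force readings.

To row units: -0.005 m is -0.25, -0.004 m is -0.2.

Request:
advance(plan=[[[-0.1,0,0,0,0],[-0.2,0,0,0,0],[-0.25,0,0,0,0],[-0.25,0,0,0,0]]])

```text
clock: 11.4
tool_pos: [0.5597, -0.1413, 0.0547]
orientation: [-179.9, -0.5, 164.7]
force: [-19.4, 10.7, 12.3]
opening: 0.0004
gripper_force: 10.4
```

```bash
python3 st.py
python3 - <<'E'
from h import *
for n in("side","top"):
    d=ctrl.snapshot(n); Q=cloud(d); b=w2b(Q); k=(b[...,0]>-.06)&(b[...,0]<.083)&(b[...,1]>-.19)&(b[...,1]<.18)&(abs(Q[...,2]-.05)<.005)
    k=k&(cv2.cvtColor(d["frame"],cv2.COLOR_RGB2HSV)[...,2]>90)
    k=biggest(k); B=w2b(ray(d,np.argwhere(k)[:,::-1],.05)); print(n,k.sum(),B.min(0),B.max(0),rect(B))
    # spray bottle
    k=(b[...,0]>.1)&(b[...,0]<.25)&(b[...,1]>-.2)&(b[...,1]<.0)&(Q[...,2]>.05)&(Q[...,2]<.29); print("bottle",k.sum(),b[k].min(0),b[k].max(0),np.median(b[k],0))
E
```

```text
pos [ 0.5597 -0.1413  0.0547] ori [-179.93   -0.55  164.67] board [ 0.013  -0.0904] op 0.00036419443664584695 F [-19.4  10.7  12.3] t 11.4
side 341 [-7.80263746e-05 -1.83762743e-01] [ 0.08223211 -0.0314324 ] (array([ 0.0409, -0.1077]), array([0.0819, 0.1521]), 90.37)
bottle 1449 [ 0.11826384 -0.16785133] [ 0.17524392 -0.03859409] [ 0.14353895 -0.13156922]Traceback (most recent call last):
  File "<stdin>", line 5, in <module>
  File "h.py", line 16, in biggest
    n,l,st,c=cv2.connectedComponentsWithStats(m.astype(np.uint8)); i=1+np.argmax(st[1:,4]); return l==i
                                                                       ~~~~~~~~~^^^^^^^^^^
    return _wrapfunc(a, 'argmax', axis=axis, out=out, **kwds)
    return bound(*args, **kwds)
ValueError: attempt to get argmax of an empty sequence
```

To row units: -0.13 m is -6.5, -0.1 m is -5.

Request:
advance(plan=[[[0.75,0,0,0,0],[1.5,0,0,0,0],[1.5,0,-2.5,0,0],[1.5,-2.5,-4.75,0,0],[1.5,-5,-4.75,0,0],[1.5,-6.5,-4.75,0,0],[1.5,-6.5,-4.75,0,0]]])

```text
clock: 12.38
tool_pos: [0.5014, -0.2614, 0.151]
orientation: [-180.0, 0.1, 164.6]
force: [0.8, 0.4, -0.4]
opening: 0.0004
gripper_force: 0.0
```

```bash
python3 st.py
python3 - <<'E'
from h import *
P=np.load("pics/t.npy"); H=P[...,2]; b=w2b(P); k=(b[...,0]>.1)&(b[...,0]<.25)&(b[...,1]>-.2)&(b[...,1]<.0)&(H>.05)&(H<.29)
print("bottle0",b[k].min(0),b[k].max(0))
for a in(.05,.1,.15,.2,.25):
    q=k&(H>a)&(H<a+.05); print(a,q.sum(),b[q].min(0) if q.any() else 0)
s=ctrl.snapshot("top"); P=cloud(s); H=P[...,2]; b=w2b(P); hsv=cv2.cvtColor(s["frame"],cv2.COLOR_RGB2HSV)
k=biggest((b[...,0]>-.06)&(b[...,0]<.084)&(abs(b[...,1])<.184)&(abs(H-.05)<.007)&(hsv[...,1]<50))
B=w2b(ray(s,np.argwhere(k)[:,::-1],.05)); print("whet",k.sum(),B.min(0),B.max(0),rect(B))
for y in np.arange(-.16,.1,.04):
    q=B[abs(B[:,1]-y)<.004]; print(round(y,2),q[:,0].min().round(4) if len(q) else None)
E
```

```text
pos [ 0.5014 -0.2614  0.151 ] ori [-1.8000e+02  1.1000e-01  1.6458e+02] board [-0.0116 -0.2216] op 0.00042157792943212986 F [ 0.8  0.4 -0.4] t 12.375
bottle0 [ 0.12070496 -0.15825332] [ 0.17295559 -0.04072444]
0.05 151 [ 0.12134354 -0.15576865]
0.1 385 [ 0.12070496 -0.15825332]
0.15 274 [ 0.12717519 -0.14980656]
0.2 172 [ 0.1338259  -0.13043445]
0.25 449 [ 0.13602308 -0.12283246]
whet 14 [-0.00339924  0.15153116] [0.00818642 0.16336112] (array([0.0025, 0.1571]), array([0.0106, 0.0118]), 170.0)
-0.16 None
-0.12 None
-0.08 None
-0.04 None
0.0 None
0.04 None
0.08 None
```

To row units: -0.03 m is -1.5, 0.03 m is 1.5.

Request:
advance(plan=[[[-1.5,0.15,0,0,0],[-2.85,0.15,0,0,0],[-2.85,0.15,1.5,0,0],[-2.85,0.15,3.5,0,0],[-2.85,0.15,4.75,0,0],[-2.85,0.15,4.75,0,0]]])

```text
clock: 13.18
tool_pos: [0.5567, -0.2706, 0.0536]
orientation: [-180.0, -0.2, 164.8]
force: [0.5, -0.8, -0.2]
opening: 0.0006
gripper_force: 0.0
```

```bash
python3 st.py
python3 - <<'E'
from h import *
s=ctrl.snapshot("side"); cv2.imwrite("pics/s2.png",cv2.resize(s["frame"][170:330,240:440],None,fx=3.6,fy=3.6)[:,:,::-1])
E
```

```text
pos [ 0.5567 -0.2706  0.0536] ori [-179.98   -0.21  164.8 ] board [ 0.0441 -0.2159] op 0.0006188376377977527 F [ 0.5 -0.8 -0.2] t 13.175
```

View pics/s2.png

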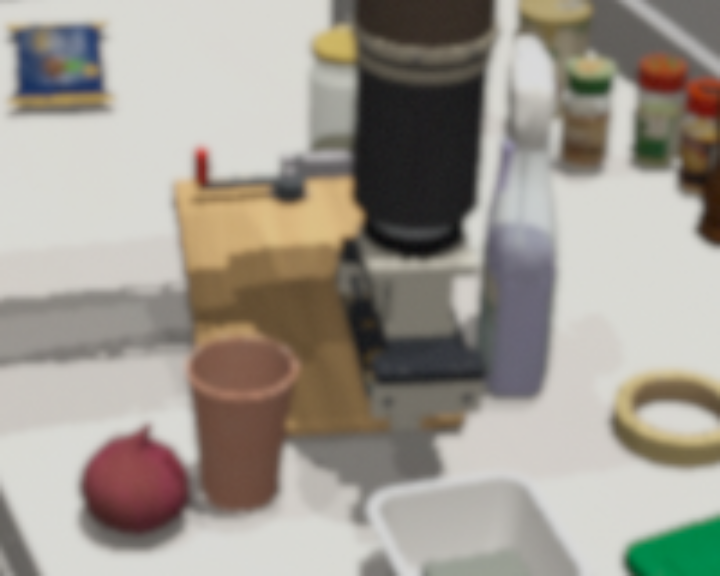

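The side view shows the gripper at the stone's near end, about crop (420,380). The bottle is 25 mm or more away and the dressing stone lies in the tub at (480,565). I'll push along the fence.

Request:
advance(plan=[[[0,0.6,0,0,0],[0,1.2,0,0,0],[0,1.8,0,0,0],[0,2.4,0,0,0],[0,3,0,0,0],[0,3.6,0,0,0],[0,4.2,0,0,0],[0,4.8,0,0,0]]])

```text
clock: 14.22
tool_pos: [0.5833, -0.179, 0.0566]
orientation: [-180.0, 0.1, 164.8]
force: [-1.7, -5.3, 5.4]
opening: 0.0005
gripper_force: 3.0
```

```bash
python3 st.py
```

```text
pos [ 0.5833 -0.179   0.0566] ori [-1.7996e+02  6.0000e-02  1.6477e+02] board [ 0.0457 -0.1205] op 0.0004586194153496603 F [-1.7 -5.3  5.4] t 14.225
```

```bash
python3 - <<'E'
from h import *
s=ctrl.snapshot("top"); P=cloud(s); H=P[...,2]; b=w2b(P); hsv=cv2.cvtColor(s["frame"],cv2.COLOR_RGB2HSV)
k=(b[...,0]>-.06)&(b[...,0]<.084)&(abs(b[...,1])<.184)&(abs(H-.05)<.007)&(hsv[...,1]<50)&(hsv[...,2]>100)
if k.any():
    k=biggest(k);B=w2b(P[k]); print("whet",k.sum(),B.min(0),B.max(0))
print(((b[...,0]>.1)&(b[...,0]<.25)&(b[...,1]>-.2)&(b[...,1]<.0)&(H>.05)&(H<.29)).sum())
cv2.imwrite("pics/c3.png",cv2.resize(s["frame"][150:300,220:420],None,fx=3.5,fy=3.5)[:,:,::-1])
E
```

```text
632
```

View pics/c3.png

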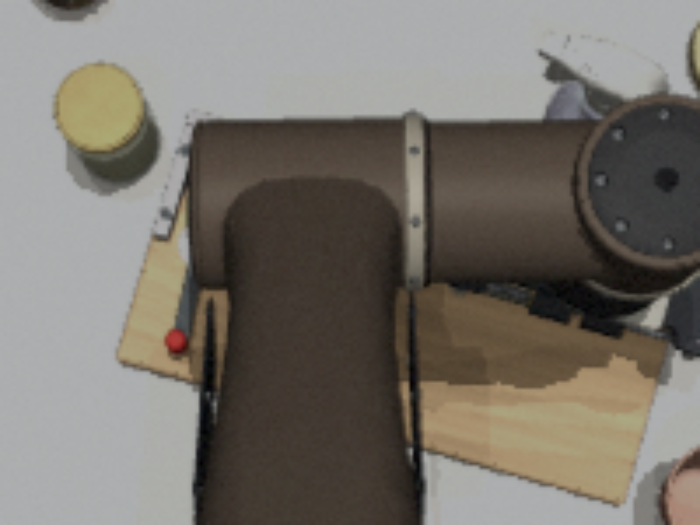

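The stone is still hidden under the arm. The red knob at crop (176,341) hasn't moved. I'll push on to just short of the cam, then press the side square again.

Request:
advance(plan=[[[0,0.6,0,0,0],[0,1.2,0,0,0],[0,1.8,0,0,0],[0,2.4,0,0,0],[0,2.85,0,0,0],[0,2.85,0,0,0]]])

```text
clock: 15.02
tool_pos: [0.5982, -0.1233, 0.0556]
orientation: [180.0, 0.0, 164.8]
force: [0.1, -0.2, -0.3]
opening: 0.0005
gripper_force: 0.0
```

```bash
python3 st.py
```

```text
pos [ 0.5982 -0.1233  0.0556] ori [1.7997e+02 2.0000e-02 1.6478e+02] board [ 0.0454 -0.0629] op 0.0004838388828521399 F [ 0.1 -0.2 -0.3] t 15.025
```

Request:
advance(plan=[[[0,-1,0,0,0],[1.5,-1,-2.5,0,0],[3.5,-1,-2.5,0,0],[3.5,2,-2.5,0,0],[3.5,5,-2.5,0,0],[3.5,5.75,0,0,0],[3.5,5.75,0,0,0]]])

```text
clock: 15.9
tool_pos: [0.5582, 0.0049, 0.0524]
orientation: [-179.8, -0.3, 164.8]
force: [-0.2, -0.9, -0.3]
opening: 0.0005
gripper_force: 0.0
```

```bash
python3 st.py
```

```text
pos [0.5582 0.0049 0.0524] ori [-179.82   -0.33  164.78] board [-0.027   0.0503] op 0.0004744443194382645 F [-0.2 -0.9 -0.3] t 15.9
```

Now press it to the fence at x≈0.013.

Units first: shifts go in units of 20 mm and turns go in units of 5 degrees. So -0.042 m is -2.1, -0.04 m is -2.

Request:
advance(plan=[[[-0.6,0,-0.05,0,0],[-1.1,0,-0.05,0,0],[-1.5,0,-0.05,0,0],[-1.8,0,-0.05,0,0],[-2,0,-0.05,0,0],[-2.1,0,-0.05,0,0]]])

```text
clock: 16.65
tool_pos: [0.5967, -0.0059, 0.0559]
orientation: [-179.9, -0.5, 164.7]
force: [-19.0, 10.4, 13.8]
opening: 0.0004
gripper_force: 10.8
```

```bash
python3 st.py
```

```text
pos [ 0.5967 -0.0059  0.0559] ori [-179.87   -0.46  164.66] board [0.013 0.05 ] op 0.0004124078155668373 F [-19.   10.4  13.8] t 16.65
```

To row units: -0.05 m is -2.5, -0.14 m is -7.

Request:
advance(plan=[[[1.5,0,0,0,0],[1.75,-2,-2.5,0,0],[1.75,-5,-2.5,0,0],[1,-7,-2.5,0,0],[-1.5,-7,-2.5,0,0],[-1.8,-7,-1.5,0,0],[-1.8,-7,0,0,0],[-1.8,-7,0,0,0]]])

```text
clock: 17.65
tool_pos: [0.5968, -0.1504, 0.054]
orientation: [-179.9, -0.3, 164.7]
force: [0.4, -0.7, 0.6]
opening: -0.0
gripper_force: 0.0
```

```bash
python3 st.py
```

```text
pos [ 0.5968 -0.1504  0.054 ] ori [-179.92   -0.31  164.71] board [ 0.0512 -0.0894] op -9.62331809184594e-06 F [ 0.4 -0.7  0.6] t 17.65
```

To row units: 0.069 m is 3.45, 0.066 m is 3.3.

Request:
advance(plan=[[[0,0.75,-0.05,0,0],[0,1.5,-0.05,0,0],[0,2,-0.05,0,0],[0,2.4,-0.05,0,0],[0,2.8,-0.05,0,0],[0,3.1,-0.05,0,0],[0,3.3,-0.05,0,0],[0,3.45,-0.05,0,0]]])

```text
clock: 18.65
tool_pos: [0.6172, -0.0838, 0.0576]
orientation: [-180.0, -0.0, 164.7]
force: [-1.6, -4.4, 3.1]
opening: 0.0002
gripper_force: 2.5
```

```bash
python3 st.py
```

```text
pos [ 0.6172 -0.0838  0.0576] ori [-179.99   -0.    164.74] board [ 0.0533 -0.0198] op 0.00020583996314690173 F [-1.6 -4.4  3.1] t 18.65
```

Request:
advance(plan=[[[0,0.1,0,0,0],[0,0.2,0,0,0],[0,0.3,0,0,0],[0,0.4,0,0,0],[0,0.45,0,0,0]]])

```text
clock: 19.27
tool_pos: [0.6196, -0.0753, 0.0576]
orientation: [-180.0, -0.0, 164.7]
force: [-1.9, -6.5, 3.3]
opening: 0.0003
gripper_force: 2.6
```

```bash
python3 st.py
```

```text
pos [ 0.6196 -0.0753  0.0576] ori [-1.7999e+02 -1.0000e-02  1.6474e+02] board [ 0.0533 -0.011 ] op 0.0003480095590485247 F [-1.9 -6.5  3.3] t 19.275
```

To row units: 0.005 m is 0.25, 0.004 m is 0.2.

Request:
advance(plan=[[[0,0.1,0,0,0],[0,0.2,0,0,0],[0,0.25,0,0,0]]])

```text
clock: 19.65
tool_pos: [0.6195, -0.0745, 0.0576]
orientation: [-179.7, -0.1, 164.7]
force: [-2.0, -29.4, 5.0]
opening: 0.0001
gripper_force: 14.3
```

Request:
advance(plan=[[[0,0.1,0,0,0],[0,0.15,0,0,0],[0,0.15,0,0,0]]])

```text
clock: 20.02
tool_pos: [0.6191, -0.0743, 0.0577]
orientation: [-179.5, -0.2, 164.7]
force: [-2.8, -39.4, 6.3]
opening: 0.0001
gripper_force: 19.0
```

```bash
python3 st.py
```

```text
pos [ 0.6191 -0.0743  0.0577] ori [-179.52   -0.23  164.65] board [ 0.0526 -0.0101] op 0.00012367579910381004 F [ -2.8 -39.4   6.3] t 20.025
```

To row units: 0.095 m is 4.75, 0.08 m is 4.

Request:
advance(plan=[[[0,-1.5,0,0,0],[1.5,-1.5,-2.5,0,0],[3.9,-1,-2.5,0,0],[3.9,1.5,-2.5,0,0],[3.9,4,-2.5,0,0],[3.9,4.75,-1,0,0],[3.9,4.75,0.1,0,0],[3.9,4.75,0.1,0,0]]])

```text
clock: 21.02
tool_pos: [0.5703, 0.0452, 0.0537]
orientation: [-179.9, -0.2, 164.8]
force: [0.8, -0.7, 1.2]
opening: 0.0004
gripper_force: 0.0
```

Request:
advance(plan=[[[-0.6,0,0,0,0],[-1.1,0,0,0,0],[-1.5,0,0,0,0],[-1.8,0,0,0,0],[-2,0,0,0,0]]])

```text
clock: 21.65
tool_pos: [0.6076, 0.0341, 0.0552]
orientation: [-179.9, -0.3, 164.7]
force: [-17.8, 11.0, 12.9]
opening: 0.0004
gripper_force: 10.1
```

```bash
python3 st.py
```

```text
pos [0.6076 0.0341 0.0552] ori [-179.93   -0.28  164.66] board [0.013  0.0914] op 0.000353458538480521 F [-17.8  11.   12.9] t 21.65
```

To row units: -0.4 m is -20, -0.11 m is -5.5.

Request:
advance(plan=[[[1.75,0,0,0,0],[1.75,-1,-3,0,0],[1.75,-4,-5.5,0,0],[1.75,-20,-5.5,0,0],[1.75,-20,-5.5,0,0],[1.75,-20,-5.5,0,0],[1.75,-20,-5.5,0,0],[1.75,-20,-5.5,0,0]]])

```text
clock: 22.65
tool_pos: [0.4757, -0.3251, 0.1654]
orientation: [-180.0, 0.1, 164.8]
force: [0.9, 0.5, -1.0]
opening: 0.0003
gripper_force: 0.0
```

```bash
python3 st.py
python3 - <<'E'
from h import *
s=ctrl.snapshot("top"); P=cloud(s); H=P[...,2]; b=w2b(P); hsv=cv2.cvtColor(s["frame"],cv2.COLOR_RGB2HSV)
k=biggest((b[...,0]>.0)&(b[...,0]<.084)&(abs(b[...,1])<.1845)&(abs(H-.05)<.007)&(hsv[...,1]<50)&(hsv[...,0]>22))
B=w2b(ray(s,np.argwhere(k)[:,::-1],.05)); print("whet",k.sum(),rect(B),B.min(0),B.max(0))
for y in np.arange(.02,.18,.02):
    q=B[abs(B[:,1]-y)<.004]; print(round(y,2),q[:,0].min().round(4),q[:,0].max().round(4))
m=((hsv[...,0]<6)|(hsv[...,0]>174))&(hsv[...,1]>140)&(abs(b[...,0]+.08)<.1)&(abs(b[...,1]-.15)<.1)
a=np.argwhere(biggest(m)); kn=w2b(ray(s,a.mean(0)[::-1],.072)); print("knob",len(a),kn,"height",np.percentile(H[m],[50,90]))
cv2.imwrite("pics/c4.png",cv2.resize(s["frame"][150:300,220:420],None,fx=4,fy=4)[:,:,::-1])
E
```

```text
pos [ 0.4757 -0.3251  0.1654] ori [-1.8000e+02  5.0000e-02  1.6475e+02] board [-0.0197 -0.2899] op 0.00027562795335725547 F [ 0.9  0.5 -1. ] t 22.65
whet 1445 (array([0.0537, 0.0951]), array([0.0605, 0.1786]), 90.21) [0.02334897 0.0058006 ] [0.08380757 0.18444092]
0.02 0.0246 0.083
0.04 0.0246 0.0831
0.06 0.0247 0.0832
0.08 0.024 0.0833
0.1 0.024 0.0826
0.12 0.0233 0.0838
0.14 0.0241 0.0828
0.16 0.0242 0.0832
knob 32 [[-0.07864244  0.15310118]] height [0.07077157 0.07509115]
```

View pics/c4.png

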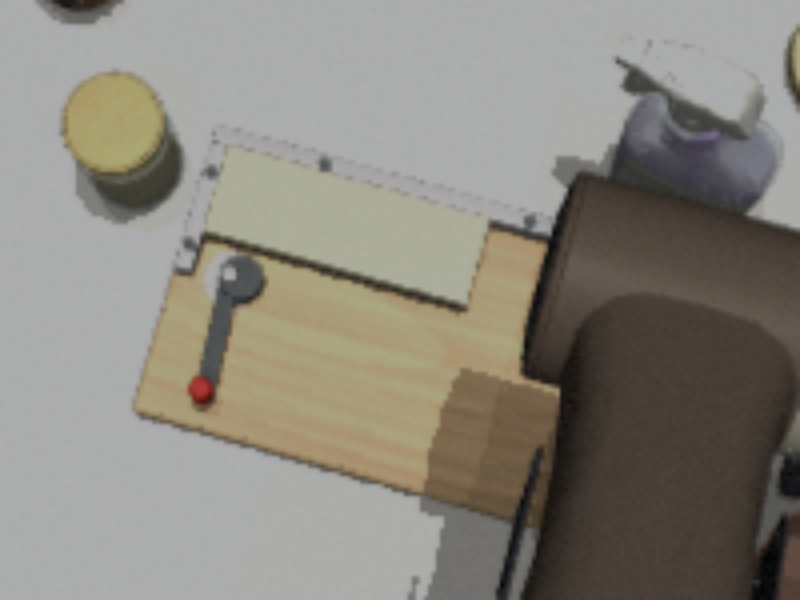

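The top view shows the whetstone in the corner with its far edge along the fence and its left end against the stop at crop (215,190). It measures 0.2° off square. The knob is at crop (201,389), so the lever is next.

To row units: 0.443 m is 22.15, 0.058 m is 2.9.

Request:
advance(plan=[[[2.9,22.15,0,0,0.045],[2.9,22.15,0,0,0.045],[2.9,22.15,0,0,0.045],[2.9,22.15,0,0,0.045],[2.9,22.15,0,0,0.045],[2.9,22.15,0,0,0.045],[2.9,22.15,0,0,0.045],[2.9,22.15,0,0,0.045]]])

```text
clock: 23.7
tool_pos: [0.5375, 0.1231, 0.1651]
orientation: [180.0, 0.0, 165.0]
force: [0.3, -0.7, 0.1]
opening: 0.0451
gripper_force: 0.0
```

```bash
python3 - <<'E'
from h import *
w=b2w(-.0775,.153); print(w)
E
python3 st.py .5366 .1173 .080 164.73
```

```text
[0.5365314  0.11730942]
pos [0.5375 0.1231 0.1651] ori [1.7996e+02 4.0000e-02 1.6496e+02] board [-0.0781  0.1588] op 0.04513288279106439 F [ 0.3 -0.7  0.1] t 23.7
to [-0.0006 -0.0058] dz 0.0851 turn 0.23
```

Request:
advance(plan=[[[-0.05,-0.3,1.5,0,0.045],[-0.05,-0.3,3.25,0,0.045],[-0.05,-0.3,4.1,0,0.045],[-0.05,-0.3,4.1,0,0.01],[-0.05,-0.3,4.1,0,0.01],[-0.05,-0.3,4.1,0,0.01],[-0.05,-0.3,4.1,0,0.01],[-0.05,-0.3,4.1,0,0.01]]])

```text
clock: 24.7
tool_pos: [0.5371, 0.1139, 0.0839]
orientation: [179.9, 0.1, 164.8]
force: [0.2, 2.0, 5.9]
opening: 0.0147
gripper_force: 30.0
```

```bash
python3 st.py
```

```text
pos [0.5371 0.1139 0.0839] ori [1.7992e+02 9.0000e-02 1.6477e+02] board [-0.0761  0.1499] op 0.014702864298974242 F [0.2 2.  5.9] t 24.7
```

To row units: -0.028 m is -1.4, -0.009 m is -0.45, -5.3 degrees is -1.06.

Request:
advance(plan=[[[-0.05,-0.35,0,-1.06,0.01],[-0.15,-0.7,0,-2.12,0.01],[-0.3,-1.05,0,-3.18,0.01],[-0.45,-1.4,0,-4.24,0.01],[-0.65,-1.7,0,-5.3,0.01],[-0.85,-2,0,-6.36,0.01],[-1.1,-2.3,0,-7.42,0.01],[-1.375,-2.55,0,-8.48,0.01]]])

```text
clock: 25.7
tool_pos: [0.5509, 0.0577, 0.0839]
orientation: [-180.0, 0.2, -152.6]
force: [1.9, 4.8, 3.1]
opening: 0.0146
gripper_force: 30.0
```

```bash
python3 st.py
python3 - <<'E'
from h import *
o=ctrl.get_obs(); p=o["tool_pos"]; b=w2b(p); d=b-np.array([.003,.16]); th=np.degrees(np.arctan2(-d[1],-d[0])); print("theta",th,"r",np.hypot(*d),"joints",o["joint_pos"].round(0))
for t in np.linspace(th,90,9)[1:]:
    r=np.radians(t); q=b2w(.003-.08*np.cos(r),.16-.08*np.sin(r)); print(np.round(totool(o,*(q-p[:2])),4),-round(t-th,1))
E
```

```text
pos [0.5509 0.0577 0.0839] ori [-179.99    0.2  -152.64] board [-0.0479  0.0993] op 0.014613417818417412 F [1.9 4.8 3.1] t 25.7
theta 49.996081768148194 r 0.07921370659068794 joints [ 26.  19. -27.   0. -44. -89.]
[-0.0004 -0.007 ] -5.0
[-0.0022 -0.0137] -10.0
[-0.0046 -0.0203] -15.0
[-0.0075 -0.0266] -20.0
[-0.011  -0.0327] -25.0
[-0.015  -0.0384] -30.0
[-0.0195 -0.0438] -35.0
[-0.0244 -0.0487] -40.0
```

Request:
advance(plan=[[[-0.05,-0.35,0,-1,0.01],[-0.1,-0.7,0,-2,0.01],[-0.25,-1,0,-3,0.01],[-0.4,-1.35,0,-4,0.01],[-0.55,-1.65,0,-5,0.01],[-0.75,-1.9,0,-6,0.01],[-0.975,-2.2,0,-7,0.01],[-1.225,-2.45,0,-8,0.01]]])

```text
clock: 26.7
tool_pos: [0.5943, 0.027, 0.0837]
orientation: [-180.0, 0.2, -112.7]
force: [-4.0, 14.7, 6.9]
opening: 0.0152
gripper_force: 30.0
```

Request:
advance(plan=[[[0,0,0,0,0.01],[0,0,0,0,0.01]]])

```text
clock: 26.95
tool_pos: [0.5955, 0.027, 0.0839]
orientation: [-179.8, 0.3, -112.8]
force: [2.1, 11.4, 1.7]
opening: 0.015
gripper_force: 30.0
```

```bash
cat > th.py <<'E'
from h import *
o=ctrl.get_obs(); b=w2b(o["tool_pos"]); d=b-np.array([.003,.16]); print("theta",np.degrees(np.arctan2(-d[1],-d[0])),"r",np.hypot(*d),b,"Fboard",o["force"][:2]@BX,o["force"][:2]@BV,o["orientation"])
E
python3 th.py
```

```text
theta 90.10045629570179 r 0.07862021686346825 [0.00313784 0.0813799 ] Fboard -0.9614842366877272 11.52607533587 [-179.83971357    0.25073577 -112.79416256]
```

To row units: -0.004 m is -0.2, -0.002 m is -0.1.

Request:
advance(plan=[[[0,-0.1,0,0,0.01],[0,-0.2,0,0,0.01],[0,-0.2,0,0,0.01]]])

```text
clock: 27.32
tool_pos: [0.5967, 0.0262, 0.0836]
orientation: [179.9, 0.2, -112.8]
force: [-9.0, 19.0, 10.0]
opening: 0.0147
gripper_force: 30.0
```

```bash
python3 th.py
```

```text
theta 91.10803000229129 r 0.07903912451833392 [0.00452842 0.08097565] Fboard -13.640577107383038 15.936649942114041 [ 179.92395936    0.19843984 -112.83188209]
```

To row units: -0.12 m is -6, -0.08 m is -4.

Request:
advance(plan=[[[0,0.1,0,0,0.045],[0,0.1,0,0,0.045],[0,0.1,0,0,0.045],[0,0.1,-1.5,0,0.045],[0,0.1,-4,0,0.045],[0,0.1,-6,0,0.045],[0,0.1,-6,0,0.045]]])

```text
clock: 28.2
tool_pos: [0.5973, 0.0237, 0.2067]
orientation: [-179.7, 0.2, -112.9]
force: [-0.4, 0.4, 0.3]
opening: 0.0452
gripper_force: 0.0
```

Request:
advance(plan=[[[18,-1,0,0,0.045],[18,-1,0,0,0.045],[18,-1,0,0,0.045],[18,-1,0,0,0.045],[18,-1,0,0,0.045],[18,-1,0,0,0.045],[18,-1,0,0,0.045],[18,-1,0,0,0.045]]])

```text
clock: 29.2
tool_pos: [0.4735, -0.3159, 0.2022]
orientation: [179.9, -0.0, -112.9]
force: [0.6, -0.3, 0.1]
opening: 0.0449
gripper_force: 0.0
```

```bash
python3 - <<'E'
from h import *
s=ctrl.snapshot("top"); P=cloud(s); H=P[...,2]; b=w2b(P); hsv=cv2.cvtColor(s["frame"],cv2.COLOR_RGB2HSV)
k=biggest((b[...,0]>.0)&(b[...,0]<.084)&(abs(b[...,1])<.1845)&(abs(H-.05)<.007)&(hsv[...,1]<50)&(hsv[...,0]>22))
B=w2b(ray(s,np.argwhere(k)[:,::-1],.05)); print("whet",k.sum(),rect(B))
m=((hsv[...,0]<6)|(hsv[...,0]>174))&(hsv[...,1]>140)&(abs(b[...,0])<.1)&(abs(b[...,1]-.1)<.1)
a=np.argwhere(biggest(m)); kn=w2b(ray(s,a.mean(0)[::-1],.072))[0]; d=kn-[.003,.16]; print("knob",kn,np.arctan2(-d[1],-d[0]))
d=ctrl.snapshot("side")
A=cv2.resize(s["frame"][140:300,220:540],None,fx=2.4,fy=2.4); C=cv2.resize(d["frame"][190:350,230:430],None,fx=1.2,fy=1.2)
A=cv2.vconcat([A,cv2.copyMakeBorder(C,0,0,0,A.shape[1]-C.shape[1],cv2.BORDER_CONSTANT)]); cv2.imwrite("pics/f.png",A[:,:,::-1])
E
```

```text
whet 1437 (array([0.0538, 0.0945]), array([0.0603, 0.1789]), 90.11)
knob [0.00188767 0.07943322] 1.5569908905230767
```

View pics/f.png

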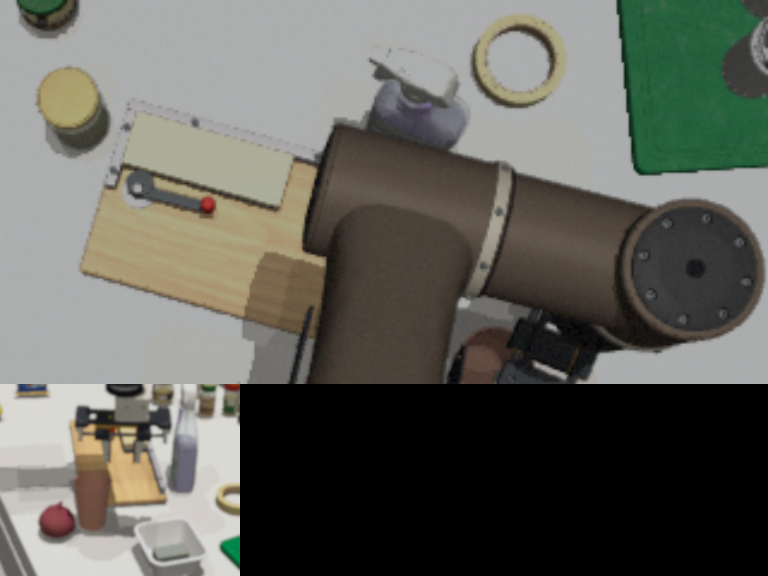

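The final views show the whetstone flush in the corner and the lever along its side, with the knob at (208,205). The dressing stone lies in the tub, seen in the side inset at (170,552), and the bottle, jar, beaker and onion stand where they were.

```bash
python3 -c "
from plant import ctrl
print(ctrl.close_job())"
```

```text
the job is handed in; nothing more can be done
None
```

I handed the job in at about 29 s: the dressing stone is in the tub, the whetstone sits in the corner within about 1 mm and 0.2° of the seat, and the cam lever is swung to its stop at about 1.57 rad.

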